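Take the whetstone out of its holder and hold it on end to drain

TASK

The sharpening is done: slide the holder's jaw wide open, draw the whetstone out, and tip it on end over the steel drip tray to drain, sloping at 45 degrees or steeper with its lower end above the tray and well clear of it. Finish while still holding it there, still, with the stone touching nothing but the gripper; never set it down or drop it, and leave the tray and everything else on the worktop where they are.

Things in the scene. Friction and masses are not known exactly. Their poses are not given: they have to be found in the camera images.
- stone: Whetstone bonded on a black base plate, lying level in the holder, about 0.48 kg. Plate 190 x 50 x 8 mm; stone on it 170 x 50 x 25 mm, so the plate sticks out 10 mm at each end; 33 mm high in all. Its long sides, 50 mm apart, are free to grip. Origin: centre of the underside, 24 mm above the worktop in the holder; x along its length (as the holder's x), z up.
- stone_end_a (a point): Centre of the stone's end face at its +x end (the end at the sliding jaw): 95 mm from the origin along x, 16.5 mm above the underside.
- stone_end_b (a point): Centre of the stone's end face at its -x end (the end at the fixed jaw): 95 mm from the origin along -x, 16.5 mm above the underside.
- holder: Steel whetstone holder, fixed to the worktop, 66 mm wide. Two rods along its x (tops 24 mm up) carry the stone; nothing stands beside the stone's long sides. Fixed jaw from 95 to 125 mm at -x; sliding jaw at +x, which points roughly to the robot; end bracket at 205 mm. Jaws are 44 mm high. Origin: on the worktop under the middle of the clamped stone; z up.
- jaw (a joint): Sliding jaw, m: 0 = closed on the stone, 0.05 = fully open. It opens along the holder's +x and stays where it is left (about 4 N of friction, no spring). Its lip reaches 5 to 6 mm over the plate's end, like the fixed one.
- fixed_lip (a point): Middle of the inner edge of the fixed jaw's lip, 44 mm above the worktop. The lip reaches 6 mm over the end of the stone's base plate, 1.5 mm above it: once the sliding jaw is open, draw the stone about 12 mm along the holder's +x to clear it, then lift.
- pull_tab (a point): Middle of the top of the sliding jaw's black upright pull tab, 56 mm above the worktop: 14 mm thick (along the holder's x), 30 mm wide (along its y), free on both sides down to 30 mm above the worktop. It stands 35 mm behind the jaw's face (16 mm clear of the jaw plate) and moves with it; pinch it across its width.
- tray: Shallow open steel drip tray, 240 (x) x 180 (y) x 30 mm high with 3 mm walls, 0.6 kg, standing loose on the worktop. Origin: centre of the underside.
- mill: Wooden pepper mill standing upright, 128 mm high, 52 mm across; origin at the centre of its foot. Leave alone.
- garlic: Garlic bulb, 56 mm across, 53 mm high; origin under its centre. Leave alone.
- tomato0: Plum tomato standing on the chopping board, 41 mm across, 43 mm high; origin underneath. Leave alone.
- tomato1: Another such tomato. Leave alone.
- tomato2: Another such tomato. Leave alone.
- knife: Chef's knife, about 300 mm long, lying on the white chopping board; origin under the blade's heel, x towards the tip. Leave alone.
- book: Cookbook lying flat, 150 x 210 x 22 mm; origin under its centre. Leave alone.
- oil: Green oil bottle standing upright, 62 mm across, 210 mm high; origin under its centre. Leave alone.
Mind the look-alikes: they are no part of the job. What is shaped like the stone but orange is not meant.

How it is judged:
By the outcome, as a careful person would: the job done as asked, in the order asked, and still so for the second after the job is handed in, while the arm keeps its last pose, push and grip.
It also fails if it takes over 53 s, if anything falls off the work surface, if the arm or the gripper's body presses on something with over 40 N, if the wrist force passes 120 N, or if a joint passes its speed limit or range.

ROBOT

A 7-joint arm with a two-finger parallel gripper is mounted at the origin on the work surface. World frame = base frame: x ahead of the robot, y to its left, z up, the work surface at z = 0. Lengths are in m, angles in degrees, forces in N, time in s.
With the tool pointing down it reaches from about 0.4 to 0.85 m from the base axis. Payload 10.4 kg.
Tool frame: the origin (TCP) lies on the front face of the gripper's body, between the roots of the fingers; the fingertips stand ctrl.tip_extent ahead of it and the grasp point (between the pads) lies 51 mm ahead of it (ctrl.tip_extent is the distance from the TCP to the fingertips, in m); z points along the fingers, y is the line along which they close (so a half turn about z gives the same grasp; the last joint's range is limited). The gripper opens to 87 mm and grips with 3 to 60 N. Pads are 19 mm wide; open, the fingers measure 117 mm over their backs; the gripper's body (75 mm by 190 mm) begins 51 mm behind the grasp point.
Start: joints at [71.184, 19.034, -3.707, 83.658, 1.238, 77.344, -5.071], TCP at [0.188, -0.596, 0.292] pointing down, gripper open.
Joint ranges: [-148.97, 148.97], [-28.65, 121.19], [-84.17, 76.75], [9.2, 138.47], [-72.65, 252.65], [3.7, 117.97], [-149.18, 149.18]. Speed limits (degrees/s): [127.2, 127.2, 159.86, 159.86, 180, 180, 180].

INTERFACE

Orientations are given as a 3x3 rotation matrix whose columns are the frame's x, y, z axes.
In Python, from workcell import ctrl gives the robot as it stands.
- The arm moves only by the shell command python3 -m crank 'ROWS' [OPENING]. ROWS is a JSON object of lists of equal length, an entry for each row: "delta_pos": the shift along the tool's x, y, z in mm, a list of three; "turn": the turn about the tool's z in degrees. A call has 1 to 8 rows; each row is the pose to reach, as a shift and turn from the pose commanded when the call began, along the tool's axes at that moment; what a row does not reach only later rows make up. A row lasts 1/12 s, in which the tool goes at most 41.7 mm and 7.16 degrees, less where a joint would pass 70% of its speed; a pose out of reach is approached as far as the arm can. A call with a gripper value outside its range is refused whole. OPENING is the opening, from -1 (shut) to 1 (fully open), set as the call begins (- or left out, the last holds). The fingers move at their own pace and stop on an object; the grip force is fixed at half the most. Time passes only in rows, so rows that repeat a pose let the fingers close. It gives the time, the measured TCP pose, the force, the opening and the grip force at its end, in the units of the state.
- ctrl.state(): the state, without advancing time (a new reading comes with each control period).
- ctrl.camera(name): name is "scene" or "top" or "wrist"; returns a dict with "image" (384x512x3 uint8, blue, green, red), "intrinsics" (3x3 intrinsics, pixels), "k1" (the pictures are not rectified: a ray, as slopes to the right and down, at radius r is drawn at 1 + k1 r^2 times it, then the intrinsics apply), "origin" and "rotation" of the camera in the world; the wrist camera has in their place "hand_eye" (4x4, takes a point from camera to tool coordinates, whose origin is the TCP and whose axes are the flange's). Camera axes: x right, y up, looking along -z (the intrinsics and any distortion apply to the point x, -y, -z); pixel columns grow to the right and rows downward; lengths in m; the calibration is good to about 2 mm. A picture is of the moment at which its call begins: read the wrist's pose just before it. There is no depth.
- ctrl.hand_in(): hands the job in; it is judged then, once.
The state is a dict: "time": time; "q": joint angles; "dq": joint speeds; "tau": joint torques, N m; "tool_pos": TCP position; "tool_rot": TCP orientation; "wrist_force": force on the tool from outside, world axes, zero at the start; "moment": the same for the moment, N m; "opening": finger opening in m; "grip_force": force on a finger pad.
Only numpy, scipy, OpenCV 4.12 (cv2) and the standard library are available. Lean on these libraries where they do the work, as an engineer would, in place of code of your own. Each camera call takes 0.05 s, during which the arm holds its last target. There are 200 camera calls.

## Working session

There is one attempt and no reset: what is moved stays moved. The work goes in short steps, Python scripts to look and compute and a shell command to move; the robot and the scene stay as the last step left them, time stands still between calls to the robot, and variables do not carry over. Pictures are saved under pics/ and viewed, at most 10 in all, crops included, and the job is handed in when it is done.

```bash
mkdir -p pics; ls
python3 - <<'E'
from workcell import ctrl
import cv2,numpy as np
s=ctrl.state();print(s['time'],s['tool_pos'],np.round(s['tool_rot'],3),s['opening'],ctrl.tip_extent)
for n in('scene','top'):
    c=ctrl.camera(n);cv2.imwrite(f'pics/{n}0.png',c['image']);print(n,c['intrinsics'],c['k1'],c['origin'],np.round(c['rotation'],3))
    np.savez(f'{n}0.npz',**{k:np.array(v) for k,v in c.items()})
E
```

```text
pics
0.0 [ 0.18806776 -0.59572027  0.29145356] [[ 0.954  0.301 -0.001]
 [ 0.301 -0.954  0.001]
 [-0.    -0.001 -1.   ]] 0.0871779120882304 0.0697
scene [[453.55992385   0.         254.50259518]
 [  0.         453.55992385 194.30613172]
 [  0.           0.           1.        ]] 0.05359319299683172 [ 1.61415899 -0.24884673  1.07021702] [[ 0.192 -0.676  0.711]
 [ 0.981  0.124 -0.147]
 [ 0.011  0.726  0.687]]
top [[364.95560424   0.         251.76814858]
 [  0.         364.95560424 195.73519719]
 [  0.           0.           1.        ]] -0.042745146349249044 [ 0.41230157 -0.02856878  1.21308463] [[-0.018  0.993 -0.113]
 [-1.    -0.015  0.022]
 [ 0.02   0.114  0.993]]
```

View pics/top0.png

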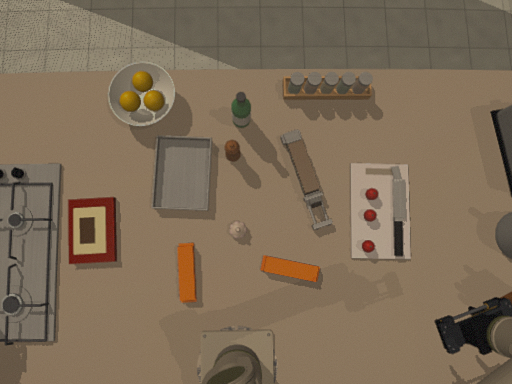

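View pics/scene0.png

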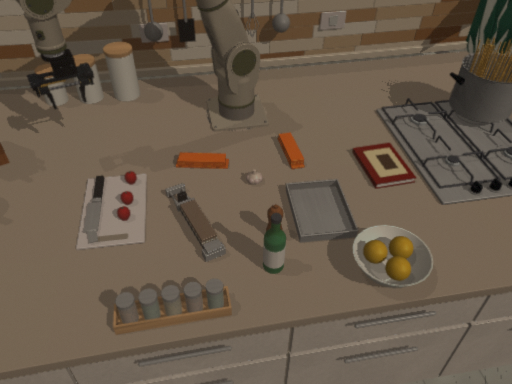

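The top view shows the holder with the brown stone around (305,180), its sliding jaw and black tab near (318,210), and the tray at (183,173). The look-alikes are the orange blocks at (290,268) and (187,272). The brown stone in the steel holder is the one meant, since the orange ones are excluded and lie loose. I'll confirm it in an enlarged crop.

```bash
cat > h.py <<'E'
import numpy as np,cv2
def ray(c,uv):
    K=np.array(c['intrinsics']);k=float(c['k1']);d=(np.array(uv,float)-K[:2,2])/K[0,0]
    s=d.copy()
    for _ in range(20): s=d/(1+k*(s@s))
    R=np.array(c['rotation']);return np.array(c['origin']),R@np.array([s[0],-s[1],-1])
def onz(c,uv,z):
    o,d=ray(c,uv);return (o+d*(z-o[2])/d[2])
def proj(c,p):
    R=np.array(c['rotation']);q=R.T@(np.array(p)-c['origin']);s=np.array([q[0],-q[1]])/-q[2]
    K=np.array(c['intrinsics']);return s*(1+float(c['k1'])*(s@s))*K[0,0]+K[:2,2]
E
python3 - <<'E'
import cv2,numpy as np
a=cv2.imread('pics/top0.png')[120:240,265:345];b=cv2.imread('pics/scene0.png')[175:265,155:235]
a=cv2.resize(a,None,fx=5,fy=5,interpolation=cv2.INTER_CUBIC);b=cv2.resize(b,None,fx=5,fy=5,interpolation=cv2.INTER_CUBIC)
b=np.vstack([b,np.zeros((600-b.shape[0],400,3),np.uint8)]);cv2.imwrite('pics/crop1.png',np.hstack([a,b]))
E
```

```text
(no output)
```

View pics/crop1.png

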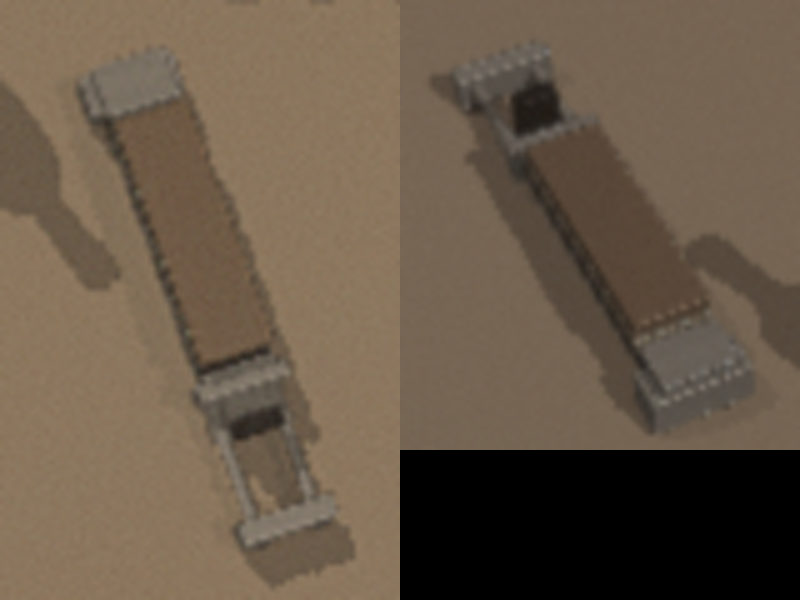

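The crop confirms it: the brown stone on a black plate lies between the steel jaws, and the black tab's top is at about (257,418) in the left crop. The stone's top-face corners are near (110,117), (187,97), (272,345) and (198,368).

Run:
```python
import numpy as np,cv2
from h import *
T=dict(np.load('top0.npz'));S=dict(np.load('scene0.npz'))
t=lambda u,v:(265+u/5-.4,120+v/5-.4); s=lambda u,v:(155+(u-400)/5-.4,175+v/5-.4)
P=np.array([onz(T,t(*p),.057) for p in[(110,117),(187,97),(272,345),(198,368)]])
Q=np.array([onz(S,s(*p),.057) for p in[(530,152),(600,125),(708,302),(637,333)]])
for n,A,prs in(('top',P,((0,1),(2,3))),('scene',Q,((2,3),(0,1)))):
    f=A[list(prs[0])].mean(0);j=A[list(prs[1])].mean(0);d=j-f
    print(n,A[:,:2].round(3).tolist(),'c',((f+j)/2).round(4),'L',np.linalg.norm(d),'yaw',np.degrees(np.arctan2(d[1],d[0])),'w',np.linalg.norm(A[0]-A[1]),np.linalg.norm(A[2]-A[3]))
print('tab top',onz(T,t(257,414),.056),'scene',onz(S,s(536,92),.056))
print('bracket',onz(T,t(288,520),.03),'fixedjaw', onz(T,t(130,82),.044))
# tray
hsv=cv2.cvtColor(T['image'],cv2.COLOR_BGR2HSV);m=(hsv[...,1]<45).astype(np.uint8)
m[:, :130]=0;m[:,225:]=0;m[:125]=0;m[225:]=0
m=cv2.morphologyEx(m,cv2.MORPH_OPEN,np.ones((3,3)))
c=max(cv2.findContours(m,0,2)[0],key=cv2.contourArea);r=cv2.minAreaRect(c);print(r)
B=np.array([onz(T,p,.02) for p in cv2.boxPoints(r)]);print(B.round(3).tolist(),B.mean(0),np.linalg.norm(B[0]-B[1]),np.linalg.norm(B[1]-B[2]))
for n,px in(('mill',(232,155)),('oil',(242,120)),('garlic',(237,232)),):print(n,onz(T,px,.0))
```

```text
top [[0.715, -0.171], [0.728, -0.221], [0.564, -0.271], [0.55, -0.222]] c [ 0.6391 -0.2212  0.057 ] L 0.1722251965178093 yaw -162.9433021722278 w 0.05238538354877339 0.050332464997967744
scene [[0.572, -0.272], [0.555, -0.226], [0.717, -0.178], [0.734, -0.222]] c [ 0.6446 -0.2243  0.057 ] L 0.16915810746579932 yaw -163.1581109341784 w 0.04859257297648895 0.046772167202162006
tab top [ 0.5195628  -0.25938541  0.056     ] scene [ 0.51609266 -0.26371163  0.056     ]
bracket [ 0.45238926 -0.2823102   0.03      ] fixedjaw [ 0.74191457 -0.1860419   0.044     ]Traceback (most recent call last):
  File "<stdin>", line 16, in <module>
ValueError: max() iterable argument is empty
```

```bash
python3 -m crank '{"delta_pos":[[415,-221,60],[415,-221,60],[415,-221,60],[415,-221,60],[415,-221,60],[415,-221,60],[415,-221,60],[415,-221,60]],"turn":[0.5,0.5,0.5,0.5,0.5,0.5,0.5,0.5]}' 1
python3 - <<'E'
import numpy as np,cv2
from h import *
T=dict(np.load('top0.npz'))
im=T['image'];hsv=cv2.cvtColor(im,cv2.COLOR_BGR2HSV);print(hsv[175,183],hsv[175,222],hsv[138,183])
m=(hsv[...,1]<(int(hsv[175,183,1])+int(hsv[175,222,1]))/2).astype(np.uint8)
m[:, :130]=0;m[:,225:]=0;m[:125]=0;m[225:]=0
c=max(cv2.findContours(m,0,2)[0],key=cv2.contourArea);r=cv2.minAreaRect(c);print(r)
B=np.array([onz(T,p,.025) for p in cv2.boxPoints(r)]);print(B.round(3).tolist(),B.mean(0),np.linalg.norm(B[0]-B[1]),np.linalg.norm(B[1]-B[2]))
E
```

```text
time: 0.77
tool_pos: [0.4206, -0.3582, 0.2497]
tool_rot: [[0.956, 0.293, -0.0], [0.293, -0.956, -0.0], [-0.0, -0.0, -1.0]]
wrist_force: [0.7, -0.6, 0.4]
opening: 0.087
grip_force: 0.0
[ 18  46 127] [ 15  87 138] [15 43 72]
((181.31491088867188, 172.51657104492188), (57.13145065307617, 73.95027923583984), 3.012787342071533)
[[0.513, 0.275, 0.025], [0.76, 0.265, 0.025], [0.747, 0.075, 0.025], [0.5, 0.089, 0.025]] [0.62982495 0.1760259  0.025     ] 0.24718548887741937 0.19079208153059257
```

```bash
python3 -m crank '{"delta_pos":[[121,-65,50],[121,-65,50],[121,-65,50],[121,-65,50],[121,-65,50],[121,-65,50]],"turn":[0,0,0,0,0,0]}'
python3 - <<'E'
from workcell import ctrl
import cv2,numpy as np
s=ctrl.state();c=ctrl.camera('wrist');cv2.imwrite('pics/w1.png',c['image']);print(s['tool_pos'],c['intrinsics'],c['k1'],c['hand_eye'])
H=np.array(c['hand_eye']);R=np.array(s['tool_rot'])
np.savez('w1.npz',image=c['image'],intrinsics=c['intrinsics'],k1=c['k1'],rotation=R@H[:3,:3],origin=R@H[:3,3]+s['tool_pos'])
E
```

```text
time: 1.27
tool_pos: [0.5166, -0.2611, 0.1992]
tool_rot: [[0.955, 0.295, -0.001], [0.295, -0.955, 0.001], [-0.001, -0.001, -1.0]]
wrist_force: [-1.3, -0.0, -0.6]
opening: 0.0873
grip_force: 0.0
[ 0.5166315  -0.2611147   0.19917767] [[329.50065558   0.         256.98981792]
 [  0.         329.50065558 186.04133282]
 [  0.           0.           1.        ]] -0.09782091045385675 [[ 2.16949192e-03  9.64372739e-01  2.64538304e-01  7.33486021e-02]
 [ 9.99997647e-01 -2.09643748e-03 -5.58481150e-04  5.36487242e-04]
 [ 1.60040198e-05  2.64538893e-01 -9.64375017e-01 -9.31641274e-02]
 [ 0.00000000e+00  0.00000000e+00  0.00000000e+00  1.00000000e+00]]
```

View pics/w1.png

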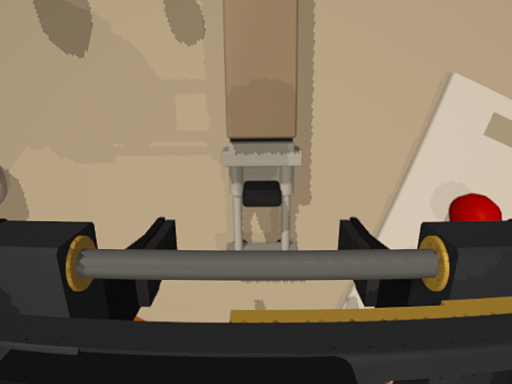

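The wrist view shows the black tab at columns 243–281 and rows 181–207, with its top face around (262,197). The rods run straight along the image columns, so the tool yaw is right.

Run:
```python
import numpy as np
from h import *
W=dict(np.load('w1.npz'))
for p,z in(((262,206),.056),((262,192),.056),((262,199),.056),((243,200),.056),((281,200),.056)):print(p,onz(W,p,z).round(4))
hx=np.array([-.956,-.292,0]);c=np.array([.641,-.2225,0])
for d in(123,130,137):print(d,proj(W,c+hx*d/1e3+[0,0,.056]).round(1))
a=onz(W,(228,20),.057);b=onz(W,(227,137),.057);d=b-a;print('stone L edge',a,b,np.degrees(np.arctan2(d[1],d[0])))
a=onz(W,(299,20),.057);b=onz(W,(296,137),.057);print('R',a,b)
```

```text
(262, 206) [ 0.5109 -0.2674  0.056 ]
(262, 192) [ 0.5215 -0.264   0.056 ]
(262, 199) [ 0.5162 -0.2657  0.056 ]
(243, 200) [ 0.5112 -0.2523  0.056 ]
(281, 200) [ 0.5197 -0.2796  0.056 ]
123 [255.6 187.5]
130 [255.5 196.4]
137 [255.5 205.3]
stone L edge [ 0.62882759 -0.20645951  0.057     ] [ 0.55331286 -0.22779198  0.057     ] -164.22531775507605
R [ 0.64297538 -0.25161173  0.057     ] [ 0.56798222 -0.2747995   0.057     ]
```

```bash
python3 -m crank '{"delta_pos":[[-2,4,30],[-2,4,65],[-2,4,90],[-2,4,96],[-2,4,96]],"turn":[0,0,0,0,0]}' 
python3 -m crank '{"delta_pos":[[0,0,0],[0,0,0],[0,0,0],[0,0,0],[0,0,0],[0,0,0],[0,0,0],[0,0,0]],"turn":[0,0,0,0,0,0,0,0]}' -1
```

```text
time: 1.73
tool_pos: [0.514, -0.2678, 0.1029]
tool_rot: [[0.957, 0.291, -0.003], [0.291, -0.957, 0.001], [-0.003, -0.002, -1.0]]
wrist_force: [-0.5, -0.5, 0.4]
opening: 0.0869
grip_force: 0.0
time: 2.4
tool_pos: [0.5157, -0.2668, 0.1042]
tool_rot: [[0.956, 0.293, 0.0], [0.293, -0.956, -0.0], [0.0, 0.0, -1.0]]
wrist_force: [0.1, -1.2, 0.2]
opening: 0.0414
grip_force: 0.0
```

```bash
python3 -m crank '{"delta_pos":[[0,0,0],[0,0,0],[0,0,0],[0,0,0],[0,0,0],[0,0,0]],"turn":[0,0,0,0,0,0]}'
python3 -m crank '{"delta_pos":[[-6,0,0],[-14,0,0],[-22,0,0],[-30,0,0],[-38,0,0],[-45,0,0],[-50,0,0],[-53,0,0]],"turn":[0,0,0,0,0,0,0,0]}'
```

```text
time: 2.9
tool_pos: [0.5153, -0.265, 0.1039]
tool_rot: [[0.956, 0.294, -0.002], [0.294, -0.956, 0.002], [-0.001, -0.003, -1.0]]
wrist_force: [-4.0, 6.0, 5.1]
opening: 0.0296
grip_force: 30.0
time: 3.57
tool_pos: [0.4675, -0.2801, 0.104]
tool_rot: [[0.956, 0.295, 0.006], [0.295, -0.956, 0.002], [0.006, -0.0, -1.0]]
wrist_force: [24.5, 5.8, -19.4]
opening: 0.0296
grip_force: 29.9
```

```bash
python3 -m crank '{"delta_pos":[[2,0,0],[3,0,0],[3,0,0],[3,0,0],[3,0,0],[3,0,0],[3,0,0],[3,0,0]],"turn":[0,0,0,0,0,0,0,0]}' 1
python3 -m crank '{"delta_pos":[[0,0,-30],[0,0,-70],[0,0,-100],[30,0,-100],[70,0,-100],[105,0,-100],[105,0,-100],[105,0,-100]],"turn":[0,0,0,0,0,0,0,0]}'
python3 - <<'E'
from workcell import ctrl
import cv2,numpy as np
s=ctrl.state();c=ctrl.camera('wrist');cv2.imwrite('pics/w2.png',c['image']);print(s['tool_pos'])
H=np.array(c['hand_eye']);R=np.array(s['tool_rot'])
np.savez('w2.npz',image=c['image'],intrinsics=c['intrinsics'],k1=c['k1'],rotation=R@H[:3,:3],origin=R@H[:3,3]+s['tool_pos'])
E
```

```text
time: 4.23
tool_pos: [0.4678, -0.2815, 0.1041]
tool_rot: [[0.956, 0.293, -0.0], [0.293, -0.956, -0.0], [-0.0, 0.0, -1.0]]
wrist_force: [-0.9, 0.1, -0.4]
opening: 0.0747
grip_force: 0.0
time: 4.9
tool_pos: [0.5695, -0.249, 0.2035]
tool_rot: [[0.955, 0.296, -0.0], [0.296, -0.955, 0.001], [0.0, -0.001, -1.0]]
wrist_force: [0.2, 0.0, -0.2]
opening: 0.0873
grip_force: 0.0
[ 0.56954278 -0.24904147  0.20345248]
```

View pics/w2.png

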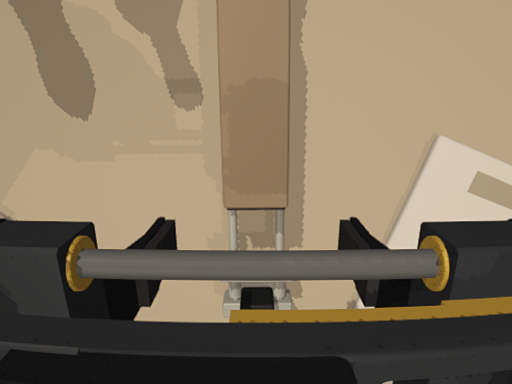

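The wrist view shows the jaw wide open at about (257,300). The stone's near end edge is at row 207, columns 223–289, centred between the fingers.

Run:
```python
import numpy as np
from h import *
W=dict(np.load('w2.npz'));t=np.array([.56954,-.24904,0])
x=np.array([.955,.296,0]);y=np.array([.296,-.955,0])
for p in((223,206),(289,206),(220,60),(290,60)):
    q=onz(W,p,.057)-t;print(p,'tool x',round(q@x*1e3,1),'y',round(q@y*1e3,1))
```

```text
(223, 206) tool x -8.3 y -25.6
(289, 206) tool x -8.2 y 25.1
(220, 60) tool x 98.1 y -25.3
(290, 60) tool x 98.2 y 23.2
```

```bash
python3 -m crank '{"delta_pos":[[0,0,35],[0,0,70],[0,0,95],[0,0,108],[0,0,112],[0,0,112]],"turn":[0,0,0,0,0,0]}' 
python3 -m crank '{"delta_pos":[[0,0,0],[0,0,0],[0,0,0],[0,0,0],[0,0,0],[0,0,0],[0,0,0],[0,0,0]],"turn":[0,0,0,0,0,0,0,0]}' -1
python3 -m crank '{"delta_pos":[[0,0,0],[-4,0,0],[-8,0,0],[-13,0,0],[-18,0,0],[-23,0,0],[-25,0,0],[-25,0,0]],"turn":[0,0,0,0,0,0,0,0]}'
```

```text
time: 5.45
tool_pos: [0.5676, -0.2513, 0.092]
tool_rot: [[0.956, 0.292, -0.001], [0.292, -0.956, -0.0], [-0.001, -0.0, -1.0]]
wrist_force: [-1.2, 0.2, 0.6]
opening: 0.0873
grip_force: 0.0
time: 6.12
tool_pos: [0.568, -0.2494, 0.0922]
tool_rot: [[0.956, 0.293, -0.001], [0.293, -0.956, 0.002], [-0.001, -0.002, -1.0]]
wrist_force: [-2.3, 5.6, 4.6]
opening: 0.0502
grip_force: 29.4
time: 6.78
tool_pos: [0.5446, -0.2568, 0.0922]
tool_rot: [[0.956, 0.293, 0.001], [0.293, -0.956, 0.001], [0.001, -0.001, -1.0]]
wrist_force: [0.0, 3.7, 2.1]
opening: 0.0499
grip_force: 30.5
```

```bash
python3 -m crank '{"delta_pos":[[0,0,-8],[0,0,-18],[0,0,-28],[0,0,-40],[0,0,-52],[0,0,-62],[0,0,-70],[0,0,-70]],"turn":[0,0,0,0,0,0,0,0]}'
python3 - <<'E'
from workcell import ctrl
import cv2,numpy as np
s=ctrl.state();print(s['wrist_force'],s['moment'])
a=ctrl.camera('wrist')['image'];b=ctrl.camera('scene')['image'][130:280,110:260]
cv2.imwrite('pics/l1.png',np.hstack([cv2.resize(a,(420,315)),cv2.resize(b,(315,315))]))
E
```

```text
time: 7.45
tool_pos: [0.5452, -0.2584, 0.1645]
tool_rot: [[0.956, 0.293, 0.003], [0.293, -0.956, -0.002], [0.002, 0.002, -1.0]]
wrist_force: [0.9, -0.1, -3.5]
opening: 0.0497
grip_force: 30.0
[ 0.87411875 -0.0796162  -3.49274829] [-0.14550642  0.2025644  -0.01613239]
```

View pics/l1.png

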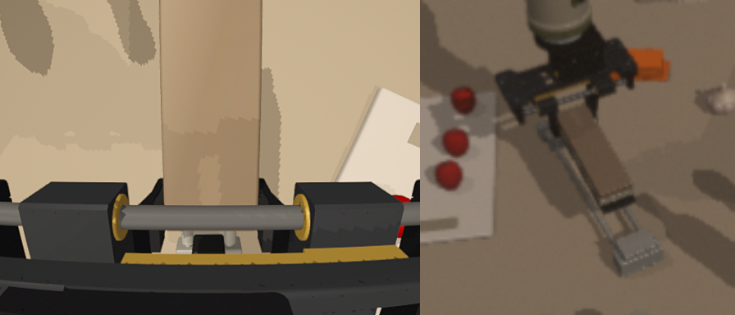

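The crops show the stone held at its near end and already sloping, with its far end still low near the rods (wrist force −3.5 N of about −4.7 N). So it is pivoting in the pads. I'll lift on.

```bash
python3 -m crank '{"delta_pos":[[0,0,-10],[0,0,-22],[0,0,-35],[0,0,-48],[0,0,-62],[0,0,-75],[0,0,-80],[0,0,-80]],"turn":[0,0,0,0,0,0,0,0]}'
python3 - <<'E'
from workcell import ctrl
import cv2,numpy as np
s=ctrl.state();M=np.array(s['moment']);y=np.array(s['tool_rot'])[:,1];print(s['tool_pos'],s['wrist_force'],M,'My',M@y, 'theta',np.degrees(np.arccos(min(1,abs(M@y)/(.48*9.81*.0767)))))
c=ctrl.camera('top');cv2.imwrite('pics/t2.png',c['image'])
E
```

```text
time: 8.22
tool_pos: [0.545, -0.2582, 0.2442]
tool_rot: [[0.956, 0.293, 0.003], [0.293, -0.956, -0.001], [0.002, 0.002, -1.0]]
wrist_force: [-0.7, 0.3, -4.3]
opening: 0.0497
grip_force: 30.0
[ 0.54503736 -0.25822056  0.24420701] [-0.71704063  0.28167414 -4.34528737] [-0.10536293  0.23953593 -0.04345145] My -0.25998169347730304 theta 43.95856591543491
```

```bash
python3 -m crank '{"delta_pos":[[0,0,-41],[0,0,-82],[0,0,-123],[0,0,-164],[0,0,-164],[0,0,-164],[0,0,-164]],"turn":[0,0,0,0,0,0,0]}'
cat > ang.py <<'E'
from workcell import ctrl
import numpy as np
s=ctrl.state();M=np.array(s['moment']);R=np.array(s['tool_rot']);print(s['time'],np.round(s['tool_pos'],4),np.round(s['wrist_force'],2),'My',(M@R[:,1]).round(3),'opening',s['opening'],'theta',np.degrees(np.arccos(min(1,abs(M@R[:,1])/(.48*9.81*.0767)))))
E
python3 ang.py
python3 - <<'E'
import numpy as np
from h import *
T=dict(np.load('top0.npz'))
for n,px,z in(('mill top',(232,144),.125),('oil top',(241,97),.21),('garlic',(237,231),.03)):print(n,onz(T,px,z))
E
```

```text
time: 8.85
tool_pos: [0.544, -0.2579, 0.4042]
tool_rot: [[0.956, 0.293, -0.002], [0.293, -0.956, 0.001], [-0.002, -0.001, -1.0]]
wrist_force: [0.1, -0.0, -5.5]
opening: 0.0499
grip_force: 30.0
8.85 [ 0.544  -0.2579  0.4042] [ 0.07 -0.05 -5.52] My -0.257 opening 0.04987949476461003 theta 44.73013688510522
mill top [0.69607349 0.00487714 0.125     ]
oil top [ 0.81157848 -0.02493894  0.21      ]
garlic [ 0.43336985 -0.00505077  0.03      ]
```

```bash
python3 -m crank '{"delta_pos":[[41,0,0],[82,0,0],[100,0,0],[110,0,0],[115,0,0],[115,0,0],[115,0,0],[115,0,0]],"turn":[0,0,0,0,0,0,0,0]}' ; python3 ang.py
python3 - <<'E'
from workcell import ctrl
import cv2,numpy as np
c=ctrl.camera('scene');np.savez('s3.npz',**{k:np.array(v) for k,v in c.items()})
cv2.imwrite('pics/s3.png',cv2.resize(c['image'][20:220,90:290],None,fx=3,fy=3,interpolation=cv2.INTER_CUBIC))
E
```

```text
time: 9.52
tool_pos: [0.6534, -0.2252, 0.4058]
tool_rot: [[0.957, 0.292, -0.001], [0.292, -0.957, -0.001], [-0.001, 0.0, -1.0]]
wrist_force: [0.3, -0.3, -4.8]
opening: 0.0496
grip_force: 30.0
9.5167 [ 0.6534 -0.2252  0.4058] [ 0.28 -0.25 -4.79] My -0.232 opening 0.0495572592008592 theta 49.99738064071743
```

View pics/s3.png

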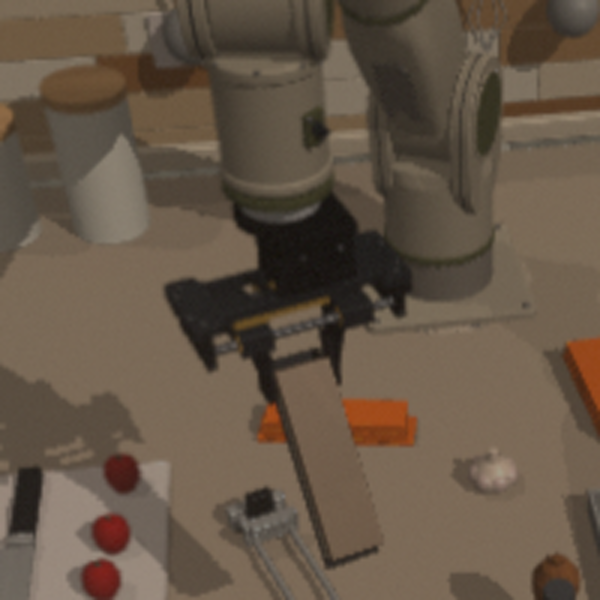

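The stone hangs from its upper end at about (303,364) to its lower end at about (355,550) in the crop. The jaw is open at (262,505).

```bash
cat > th.py <<'E'
import numpy as np
from h import *
def table(c,tcp,R,off=(90,20),f=3,angs=range(35,80,5)):
    tx=R[:,0]; p=np.array(tcp)+R[:,2]*.051
    for a in angs:
        t=np.radians(a);u=tx*np.cos(t)-np.array([0,0,np.sin(t)]);n=tx*np.sin(t)+np.array([0,0,np.cos(t)])
        g=lambda x,y:((proj(c,p+u*x+n*y)-off+.5)*f).round(0)
        print(a,'near top',g(-.0083,.0165),'far top',g(.1617,.0165),'far bottom',g(.1717,-.0165))
E
python3 - <<'E'
from th import *
table(dict(np.load('s3.npz')),[.6534,-.2252,.4058],np.array([[.957,.292,0],[.292,-.957,0],[0,0,-1]]))
E
```

```text
35 near top [299. 355.] far top [372. 538.] far bottom [369. 557.]
40 near top [300. 356.] far top [369. 542.] far bottom [365. 559.]
45 near top [300. 358.] far top [366. 546.] far bottom [360. 559.]
50 near top [301. 359.] far top [362. 548.] far bottom [355. 558.]
55 near top [302. 361.] far top [358. 548.] far bottom [350. 555.]
60 near top [303. 362.] far top [354. 548.] far bottom [345. 551.]
65 near top [303. 364.] far top [349. 546.] far bottom [339. 546.]
70 near top [304. 366.] far top [344. 542.] far bottom [333. 540.]
75 near top [305. 368.] far top [338. 538.] far bottom [327. 533.]
```

```bash
python3 -m crank '{"delta_pos":[[-5,-10,-5],[-10,-30,-10],[-20,-60,-20],[-30,-90,-30],[-40,-120,-30],[-50,-150,-30],[-60,-175,-30],[-65,-185,-30]],"turn":[0,0,0,0,0,0,0,0]}' 
python3 -m crank '{"delta_pos":[[0,-15,0],[-5,-40,0],[-10,-70,0],[-15,-100,0],[-20,-135,0],[-25,-170,0],[-25,-195,0],[-25,-205,0]],"turn":[0,0,0,0,0,0,0,0]}'
python3 -m crank '{"delta_pos":[[0,0,0],[0,0,0],[41,0,-20],[75,0,-30],[85,0,-30],[90,0,-30],[90,0,-30],[90,0,-30]],"turn":[0,0,0,0,0,0,0,0]}'; python3 ang.py
```

```text
time: 10.23
tool_pos: [0.5354, -0.0624, 0.4376]
tool_rot: [[0.955, 0.296, 0.002], [0.296, -0.955, -0.0], [0.002, 0.001, -1.0]]
wrist_force: [0.1, 0.9, -3.8]
opening: 0.0495
grip_force: 30.0
time: 10.9
tool_pos: [0.4522, 0.1263, 0.4367]
tool_rot: [[0.955, 0.297, 0.001], [0.297, -0.955, 0.0], [0.002, 0.0, -1.0]]
wrist_force: [-0.5, -0.4, -3.6]
opening: 0.05
grip_force: 30.0
time: 11.57
tool_pos: [0.5399, 0.1477, 0.4656]
tool_rot: [[0.957, 0.292, -0.001], [0.292, -0.957, -0.0], [-0.001, 0.0, -1.0]]
wrist_force: [-0.4, 0.3, -4.6]
opening: 0.0499
grip_force: 30.0
11.5667 [0.5399 0.1477 0.4656] [-0.44  0.3  -4.63] My -0.209 opening 0.04986870248881107 theta 54.734638914857165
```

```bash
python3 -m crank '{"delta_pos":[[-8,0,0],[-24,0,5],[-45,0,10],[-66,0,20],[-88,0,30],[-105,0,30],[-115,0,30],[-120,0,30]],"turn":[0,0,0,0,0,0,0,0]}' 
python3 -m crank '{"delta_pos":[[0,0,0],[41,0,-8],[82,0,-16],[105,0,-24],[115,0,-30],[120,0,-30],[120,0,-30],[120,0,-30]],"turn":[0,0,0,0,0,0,0,0]}'; python3 ang.py
python3 -m crank '{"delta_pos":[[-8,0,0],[-24,0,5],[-45,0,10],[-66,0,20],[-88,0,30],[-105,0,30],[-115,0,30],[-120,0,30]],"turn":[0,0,0,0,0,0,0,0]}' 
python3 -m crank '{"delta_pos":[[0,0,0],[41,0,-8],[82,0,-16],[105,0,-24],[115,0,-30],[120,0,-30],[120,0,-30],[120,0,-30]],"turn":[0,0,0,0,0,0,0,0]}'; python3 ang.py
```

```text
time: 12.23
tool_pos: [0.4231, 0.1128, 0.4366]
tool_rot: [[0.957, 0.291, 0.002], [0.291, -0.957, -0.002], [0.001, 0.003, -1.0]]
wrist_force: [0.2, -0.3, -3.6]
opening: 0.0498
grip_force: 30.0
time: 12.9
tool_pos: [0.5397, 0.1487, 0.4656]
tool_rot: [[0.956, 0.293, -0.001], [0.293, -0.956, -0.0], [-0.001, -0.0, -1.0]]
wrist_force: [-0.8, -0.0, -3.7]
opening: 0.0501
grip_force: 30.0
12.9 [0.5397 0.1487 0.4656] [-0.77 -0.03 -3.66] My -0.12 opening 0.05014118706709603 theta 70.63909435586305
time: 13.57
tool_pos: [0.4231, 0.1129, 0.4363]
tool_rot: [[0.957, 0.292, 0.002], [0.292, -0.957, -0.002], [0.001, 0.002, -1.0]]
wrist_force: [-0.1, -0.0, -4.2]
opening: 0.0494
grip_force: 30.0
time: 14.23
tool_pos: [0.5397, 0.1487, 0.4655]
tool_rot: [[0.956, 0.293, -0.001], [0.293, -0.956, -0.0], [-0.001, -0.0, -1.0]]
wrist_force: [-0.0, -0.0, -4.4]
opening: 0.0497
grip_force: 30.0
14.2333 [0.5397 0.1487 0.4655] [-0.   -0.02 -4.4 ] My -0.107 opening 0.04970393234591535 theta 72.68638064381723
```

```bash
python3 -m crank '{"delta_pos":[[4,0,5],[8,0,20],[15,0,40],[22,0,60],[28,0,80],[30,0,95],[30,0,100],[30,0,100]],"turn":[0,0,0,0,0,0,0,0]}' 
python3 -m crank '{"delta_pos":[[0,0,0],[0,0,0],[0,0,0],[0,0,0],[0,0,0],[0,0,0],[0,0,0],[0,0,0]],"turn":[0,0,0,0,0,0,0,0]}'; python3 ang.py
python3 - <<'E'
from workcell import ctrl
import cv2
from th import *
s=ctrl.state();c=ctrl.camera('scene');im=c['image'];t=ctrl.camera('top')['image']
table(c,s['tool_pos'],np.array(s['tool_rot']),(210,60),3,range(55,90,5))
a=cv2.resize(im[60:260,210:360],None,fx=3,fy=3,interpolation=cv2.INTER_CUBIC)
cv2.imwrite('pics/f1.png',np.hstack([a,cv2.resize(t[80:280,130:230],(300,600))]))
E
```

```text
time: 14.9
tool_pos: [0.568, 0.1568, 0.3648]
tool_rot: [[0.956, 0.293, -0.002], [0.293, -0.956, -0.001], [-0.002, 0.001, -1.0]]
wrist_force: [0.4, -0.4, -3.0]
opening: 0.0495
grip_force: 30.0
time: 15.57
tool_pos: [0.5688, 0.1574, 0.3661]
tool_rot: [[0.956, 0.293, 0.0], [0.293, -0.956, -0.0], [0.0, 0.0, -1.0]]
wrist_force: [0.2, 0.2, -3.7]
opening: 0.0495
grip_force: 30.0
15.5667 [0.5688 0.1574 0.3661] [ 0.18  0.17 -3.71] My -0.028 opening 0.049456629054996815 theta 85.50456125213387
55 near top [338. 179.] far top [378. 349.] far bottom [362. 357.]
60 near top [339. 181.] far top [370. 349.] far bottom [353. 354.]
65 near top [339. 182.] far top [362. 348.] far bottom [345. 350.]
70 near top [340. 184.] far top [354. 346.] far bottom [336. 345.]
75 near top [341. 186.] far top [346. 342.] far bottom [328. 339.]
80 near top [341. 187.] far top [338. 338.] far bottom [320. 332.]
85 near top [341. 189.] far top [330. 333.] far bottom [312. 325.]
```

View pics/f1.png

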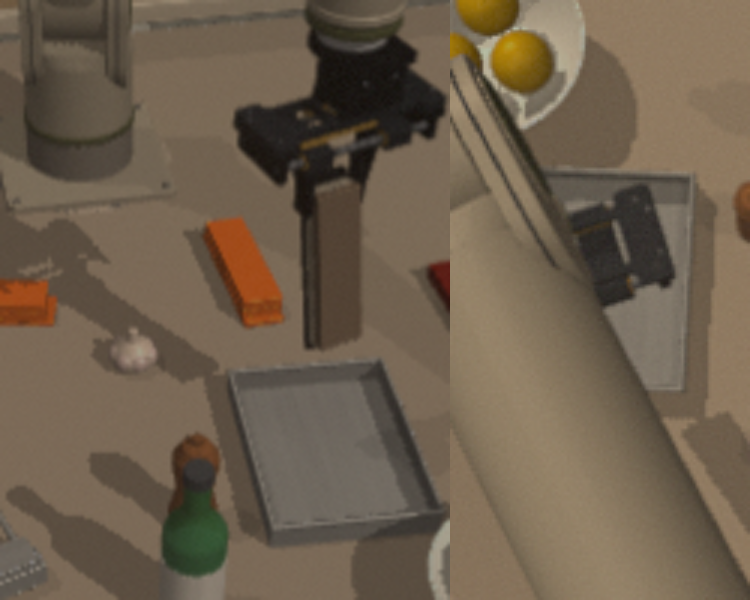

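The stone hangs at about 75–80° over the tray, with its lower end about 0.145 m up near the tray's centre, touching nothing but the gripper. I'll hand it in.

```bash
python3 ang.py; python3 -c "
from workcell import ctrl
print(ctrl.hand_in())"
```

```text
15.6667 [0.5688 0.1573 0.366 ] [-0.53  0.12 -3.76] My -0.112 opening 0.04953318298929269 theta 71.95635745156683
the job is handed in; nothing more can be done
None
```

I opened the jaw fully, drew the whetstone out, and handed in after 15.7 s with the stone held still over the drip tray, sloping about 72–80° with its lower end roughly 0.145 m above the worktop and only the gripper touching it; nothing else was moved, and no verdict was returned.

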